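# Lock the filing pin into its quick-change holder

## Robot

A 6-joint arm with a two-finger parallel gripper is mounted at the origin on a cart in front of the work surface, level with it; the furniture and walls round the work are solid. World frame = base frame: x ahead of the robot, y to its left, z up, the work surface at z = 0. Lengths are in mm, angles in rad, forces in N, time in s.
With the tool pointing down it reaches from about 275 to 750 mm from the base axis. Payload 10.2 kg.
Tool frame: the origin (TCP) lies midway between the tips of the shut fingers; the grasp point (between the pads) lies 19 mm behind it; z points along the fingers, y is the direction in which the jaws open and shut (so a half turn about z gives the same grasp; the last joint's range is limited). The gripper opens to 85 mm and grips with 20 to 120 N. Pads are 22 mm wide; open, the fingers measure 114 mm over their backs; the gripper's body (76 mm by 85 mm) begins 54 mm behind the grasp point. The pads swing forward as they close: fully open they stand 13 mm farther back than shut.
Start: joints at [0.925, 0.313, 1.498, -0, 1.331, -0.223], TCP at [215.429, 478.771, 231.294] pointing down, gripper open.
Joint ranges: [-2.94, 2.94], [-0.97, 2.17], [0.19, 2.56], [-1.23, 4.37], [0.02, 3.11], [-2.88, 2.88]. Speed limits (rad/s): [2.39, 2.39, 3.01, 3.14, 3.14, 3.14].

## Interface

Orientations are given as a unit quaternion [w, x, y, z].
In Python, from rig import sense, optics, ctrl gives the robot as it stands.
- The arm moves only by the tool play_rows, never from a script. Its argument "plan" is a list of rows, each a list of 7 numbers: the shift along the world's x, y, z in mm, then the turn, a rotation vector about the world's x, y, z in rad, then the opening, from -1 (shut) to 1 (fully open), so that 0 is half open. A call has 1 to 5 rows; each row shifts and turns the pose as measured when the row begins; what a row does not reach is not made up. A row lasts 1/12 s, in which the tool goes at most 41.7 mm and 7.16 degrees, less where a joint would pass 70% of its speed; a pose out of reach is approached as far as the arm can. A call is refused whole if a number of a shift passes 41.7 or a number of a turn 0.125, either way. A call with a gripper value outside its range is refused whole. The fingers move at their own pace and stop on an object; "grip_force" is the grip in N (left out, the last holds). Time passes only in rows, so rows that do not move let the fingers close. It gives the time, the measured TCP pose, the force and the opening at its end, in the units of the state.
- sense(): the state, without advancing time (a new reading comes with each control period).
- optics.capture(name): name is "scene" or "top"; returns a dict with "img" (384x512x3 uint8, blue, green, red), "fx", "fy", "cx", "cy" (pixels), "world_to_cam" (4x4, takes a point from world to camera coordinates). Camera axes: x right, y up, looking along -z (the intrinsics and any distortion apply to the point x, -y, -z); pixel columns grow to the right and rows downward; lengths in mm; the calibration is good to about 2 mm. A picture is of the moment at which its call begins. There is no depth.
- ctrl.finish_job(): hands the job in, once; it reports no verdict.
The state is a dict: "time_s": time; "joints": joint angles; "dq": joint speeds; "tau": joint torques, N m; "eef_pos": TCP position; "ee_rot": TCP orientation; "force": force on the tool from outside, world axes, zero at the start; "wrist_torque": the same for the moment, N m; "grip_width": opening from 0.0 (shut) to 1.0 (fully open).
Only numpy, scipy, OpenCV 4.12 (cv2) and the standard library are available. Lean on these libraries where they do the work, as an engineer would, in place of code of your own. Each camera call takes 0.05 s, during which the arm holds its last target. There are 200 camera calls.

## Task

Fit the filing pin that has the square hole in its steel tongue into the holder: pull the spring-loaded collar up and turn it so that it stays up, slide the tongue edge-first into the slot until the wood is fully home against the holder, then turn the collar back so that it springs all the way down through the hole and locks the pin. Leave the other pin and everything else on the bench where it is.

Things in the scene. Friction and masses are not known exactly. Their poses are not given: they have to be found in the camera images.
- pin_holder: Fixed aluminium holder. Origin: on the bench (z = 0) under the middle of the slot mouth; x points level into the slot, y to its left, z up. Foot plate 110 x 90 x 8 mm (x -10..100), block x 0..70, 64 wide, 46 mm high. The block's front face above the slot (x = 0) is the stop for the pin's wooden shoulder. The upright lock stands on the block, its axis 34 mm behind the mouth.
- slot_mouth (a point): Middle of the slot mouth, at holder x = 0, on the slot floor. The slot runs level along the holder's x: floor 26 mm and ceiling 33.6 mm above the bench, 28.6 mm wide, 66 mm deep, with a lead-in of 4 mm at each side, above and below, over the first 10 mm.
- collar_grip (a point): Middle of the black bar grip of the lock collar, on its axis. Bar 42 long, 13 thick, 24 mm high (12 mm above and below this point); under it a steel flange of 30 mm diameter. The point is 74 mm above the bench with the collar down, about 86 mm when up. At collar 0 the bar lies along the holder's x; it turns with the collar.
- lock_pin (a joint): Lift of lock pin and collar in m: 0 = fully down (a 7 mm pin bars the slot, or passes through the hole of a filing pin that is home), at most 0.016. A spring pushes down, 6 N at 0, 9 N at the top. Turned away, the collar rests at about 0.0115 on two teeth and the slot is free. On a tongue whose hole is not under the pin it stops at about 0.007.
- lock_collar (a joint): Turn of the collar in rad, counter-clockwise from above, 0 to 1.3 (stops at both ends). 0 = in line with the slot: only here can it go down, and while down it cannot turn. It must be pulled up at least 12 mm to turn; from about 0.5 on it rests on the teeth when let go, and stays there.
- filing_pin: Loose pin to fit, 0.12 kg, flat on the bench. Wood 100 x 36 x 20 mm with an end notch 12 wide, 22 mm deep; flat steel tongue 62 x 26 x 5 mm, flush with the wood's underside, with a square hole. Origin: underside, middle of the shoulder where tongue meets wood; x along the tongue (0..62), wood at x -100..0, z up. Mass centre x = -35. Home: origin at slot_mouth, axes as the holder's.
- lock_hole (a point): Centre of the 11 mm square hole in the tongue of the filing pin, 34 mm ahead of the shoulder.
- plain_pin: The other pin, to be left alone: same wood size without end notch, tongue only 18 mm wide and without a hole. Origin and axes as for the filing pin.
- bead_jar: Bystander: glass jar of beads with a yellowish lid, 52 mm diameter, 46 mm high, standing near the filing pin's tongue. Origin at the centre of its underside.
- red_spool: Bystander: red spool, 40 mm diameter, 40 mm high, standing near the wooden end of the filing pin. Origin at the centre of its underside.
- wax_lump: Bystander: lump of beeswax 28 x 34 x 16 mm near the plain pin. Origin at the centre of its underside.
- tweezers: Bystander: steel tweezers 14 x 126 x 9 mm (long along its y) lying across in front of the slot mouth. Origin at the centre of its underside.
- die_cube: Bystander: steel cube with round dies, 45 mm, at the back left of the holder. Origin at the centre of its underside.
- flux_bottle: Bystander: small glass bottle with two brushes standing in it, 42 x 47 mm, bottle 64 mm and brushes 133 mm high, at the front left edge of the bench. Origin at the centre of its underside.

How it is judged (in metres and radians):
On the way, in this order (a step that is already met when the one before it is completed fails the run):
1. the collar is up, turned and resting there, with the slot free (value of joint lock_pin above 0.0095 m and value of joint lock_collar above 0.35 rad and contact force between the fingers and lock_collar below 0.2 N), for 0.2 s.
2. the filing pin's tongue is fully in the slot while the collar is still up (value of joint lock_pin above 0.0095 m and x of filing_pin in the frame of pin_holder between -0.005 and 0.006 m and y of filing_pin in the frame of pin_holder between -0.005 and 0.005 m and z of filing_pin in the frame of pin_holder between 0.02 and 0.033 m), for 0.2 s.
At the end, for the whole second after the job is handed in: The filing pin sits in the slot with its shoulder within 4 mm of home along and across the slot, level and in line within 0.12 rad, at rest, and the lock pin is down through its hole (lower than 2 mm, collar within 0.2 rad of 0) (x of filing_pin in the frame of pin_holder between -0.004 and 0.004 m and y of filing_pin in the frame of pin_holder between -0.004 and 0.004 m and z of filing_pin in the frame of pin_holder between 0.021 and 0.032 m and angle between the x axis of filing_pin and the x axis of pin_holder, either way round below 0.12 rad and angle between filing_pin's own z axis and vertical below 0.12 rad and value of joint lock_pin below 0.002 m and value of joint lock_collar below 0.2 rad and linear speed of filing_pin below 0.02 m/s); the robot touches nothing.
It fails at once if the plain pin is moved more than 30 mm (distance of plain_pin from where it was at the start of the episode above 0.03 m).
It fails at once if a bystander is moved more than 30 mm (distance of any of bead_jar, red_spool, wax_lump, tweezers, die_cube, flux_bottle from where it was at the start of the episode above 0.03 m).
It fails at once if a bystander is tipped over (angle between any of bead_jar, red_spool, flux_bottle's own z axis and vertical above 0.5 rad).
It also fails if it takes over 70 s, if anything falls off the work surface, if the arm or the gripper's body presses on something with over 40 N, if the wrist force passes 120 N, or if a joint passes its speed limit or range.

## Working session

There is one attempt and no reset: what is moved stays moved. The work goes in short steps, Python scripts to look and compute and a tool call to move; the robot and the scene stay as the last step left them, time stands still between calls to the robot, and variables do not carry over. Pictures are saved under pics/ and viewed, about 8 in all and at most 12, crops included, and the job is handed in when it is done.

Besides the shell and the picture viewer there is one more tool, called after "Request:" as name([rows], argument=value, ...), one row to a line, values as JSON. play_rows: Moves the arm, as the interface text tells. Its arguments: {"type":"object","properties":{"plan":{"type":"array"},"grip_force":{"type":"number"}},"required":["plan"]}

```bash
mkdir -p pics; ls
python3 - <<'E'
from rig import sense, optics, ctrl
import cv2
print(sense())
for n in("scene","top"):
    c=optics.capture(n); cv2.imwrite(f"pics/{n}0.png",c["img"])
    print(n,c["fx"],c["fy"],c["cx"],c["cy"],c["world_to_cam"],[k for k in c])
E
```

```text
pics
{'time_s': 0.0, 'joints': array([ 9.24605381e-01,  3.13465224e-01,  1.49843658e+00, -3.94864682e-05,
        1.33103636e+00, -2.23375495e-01]), 'dq': array([ 0.00195786, -0.00066363, -0.00016642,  0.00068404, -0.00177878,
       -0.00068207]), 'tau': array([-7.47865379e-04, -4.12257564e+01, -2.59742457e+01, -1.90920614e-04,
        4.06769308e-03,  1.67041293e-06]), 'eef_pos': array([215.26633263, 478.54417889, 230.72748744]), 'ee_rot': array([-2.65982725e-04,  2.09831848e-01,  9.77737256e-01, -6.18240376e-04]), 'force': array([-0.13976942,  0.49439686, -0.38583802]), 'wrist_torque': array([ 0.00417793, -0.06405912,  0.0158969 ]), 'grip_width': 1.0032209323681514}
scene 353.8618566531254 353.8618566531254 258.2643854626743 196.27774461202168 [[ 2.49961395e-01  9.68158181e-01  1.37490865e-02 -1.16137974e+02]
 [-3.88965528e-01  8.74000970e-02  9.17097073e-01  1.22286894e+02]
 [ 8.86693363e-01 -2.34586784e-01  3.98426808e-01 -1.39975993e+03]
 [ 0.00000000e+00  0.00000000e+00  0.00000000e+00  1.00000000e+00]] ['img', 'fx', 'fy', 'cx', 'cy', 'world_to_cam']
top 420.3663109710878 420.3663109710878 254.4685969408452 199.52132662603483 [[-2.53513436e-02 -9.99674831e-01  2.74617235e-03 -1.02152433e+00]
 [ 9.93880514e-01 -2.49087755e-02  1.07615409e-01 -5.12222550e+02]
 [-1.07512012e-01  5.45756241e-03  9.94188806e-01 -1.25581925e+03]
 [ 0.00000000e+00  0.00000000e+00  0.00000000e+00  1.00000000e+00]] ['img', 'fx', 'fy', 'cx', 'cy', 'world_to_cam']
```

Run:
```python
import cv2
a=cv2.imread("pics/top0.png")
cv2.imwrite("pics/top0b.png",cv2.resize(a,(800,600),interpolation=cv2.INTER_CUBIC))
```

```text
(no output)
```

View pics/top0b.png

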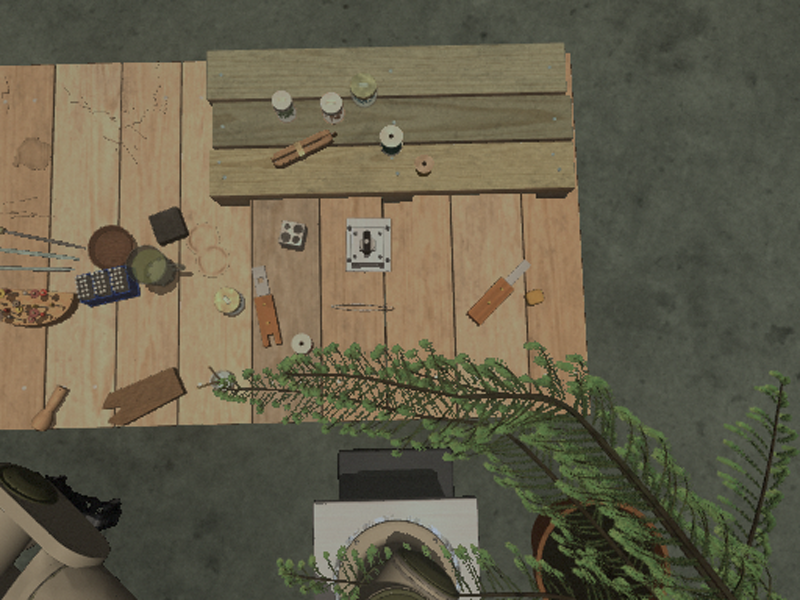

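View pics/scene0.png

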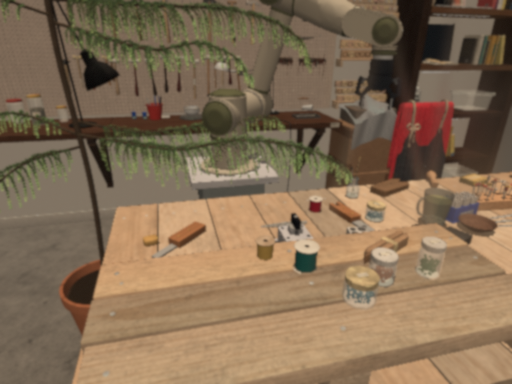

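The top view shows the holder at about (368,243) in the enlarged picture, with the slot mouth facing the robot. The filing pin is at about (265,310), tongue up, between the jar (228,300) and the spool (301,343). The plain pin is at about (495,295).

```bash
cat > h.py <<'E'
import numpy as np, cv2
from rig import sense, optics, ctrl
def ray(c,u,v):
    M=np.array(c["world_to_cam"]);R=M[:3,:3];o=-R.T@M[:3,3]
    d=R.T@np.array([(u-c["cx"])/c["fx"],-(v-c["cy"])/c["fy"],-1.]);return o,d
def onz(c,u,v,z):
    o,d=ray(c,u,v);return (o+d*(z-o[2])/d[2])[:2]
def proj(c,p):
    q=np.array(c["world_to_cam"])@np.r_[p,1.];return np.array([c["cx"]+c["fx"]*q[0]/-q[2],c["cy"]-c["fy"]*q[1]/-q[2]])
E
python3 - <<'E'
from h import *
c=optics.capture("top");im=c["img"]
hsv=cv2.cvtColor(im,cv2.COLOR_BGR2HSV)
a=cv2.resize(im[135:230,150:262],None,fx=7,fy=6,interpolation=cv2.INTER_CUBIC)
a=cv2.resize(im[135:230,150:262],(700,594),interpolation=cv2.INTER_CUBIC)
cv2.imwrite("pics/crop1.png",a)
for p in [(170,205),(165,180),(150,215),(235,155),(230,165)]: print(p,hsv[p[1],p[0]])
E
```

```text
(170, 205) [ 12 147 139]
(165, 180) [ 18  70 121]
(150, 215) [ 23  71 162]
(235, 155) [18 44 86]
(230, 165) [ 23  25 163]
```

View pics/crop1.png

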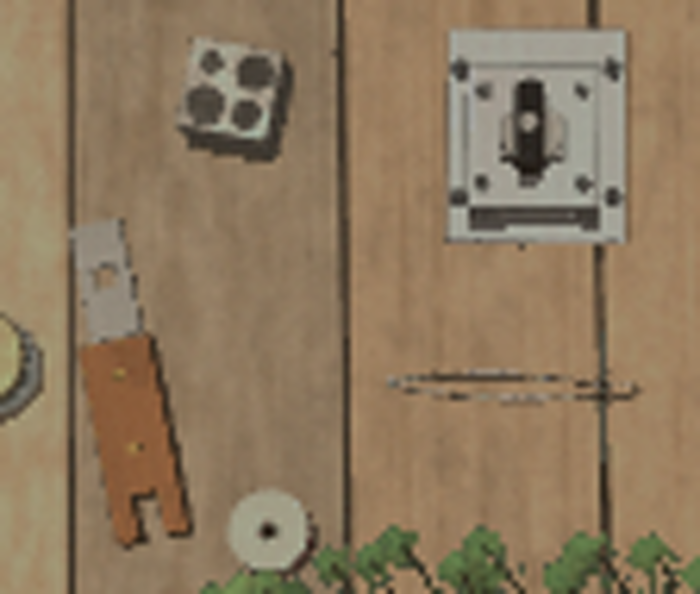

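The crop shows the holder square to the view, with its collar bar along x. The pin's shoulder runs from (81,347) to (152,335), its hole is at (105,275), and the notch end is at (127,545)–(190,530).

```bash
cat > meas.py <<'E'
from h import *
c=optics.capture("top");im=c["img"]
U=lambda x,y:(150+x/6.25-.4,135+y/6.253-.4)
hsv=cv2.cvtColor(im,cv2.COLOR_BGR2HSV)
m=cv2.inRange(hsv,(5,125,70),(16,255,255));m[:,:150]=0;m[:,190:]=0;m[:180]=0;m[:,:]=m
m[228:]=0
cs,_=cv2.findContours(m,cv2.RETR_EXTERNAL,cv2.CHAIN_APPROX_NONE);k=max(cs,key=cv2.contourArea)
w=np.array([onz(c,*p[0],20) for p in k],np.float32)
r=cv2.minAreaRect(w);print("wood",r,cv2.boxPoints(r).round(1).tolist())
print("clicks wood",[onz(c,*U(*p),20).round(1).tolist() for p in [(81,347),(152,335),(127,545),(190,530)]])
print("hole",onz(c,*U(105,275),5),"tongue end",[onz(c,*U(*p),5).round(1).tolist() for p in [(70,230),(122,219)]])
print("plate",[onz(c,*U(*p),8).round(1).tolist() for p in [(448,30),(627,30),(627,243),(445,243)]])
print("block front bottom slot",[onz(c,*U(*p),46).round(1).tolist() for p in [(470,207),(600,207),(468,64),(597,64)]])
print("bar",[onz(c,*U(*p),86).round(1).tolist() for p in [(531,80),(531,183),(516,130),(548,130)]])
print("spool",onz(c,*U(269,530),40),"jar",onz(c,*U(0,365),40),"tweez",[onz(c,*U(*p),5).round(1).tolist() for p in[(390,382),(638,392)]],"die",onz(c,*U(232,90),45))
E
python3 meas.py
```

```text
wood ((503.3729553222656, 242.422119140625), (98.25843048095703, 34.73418045043945), 11.056123733520508) [[451.79998779296875, 250.0], [458.5, 216.0], [554.9000244140625, 234.8000030517578], [548.2999877929688, 268.8999938964844]]
clicks wood [[549.1, 268.0], [554.2, 233.1], [451.1, 245.7], [457.6, 215.0]]
hole [587.1241002  259.17852245] tongue end [[610.3, 276.6], [615.3, 250.6]]
plate [[707.1, 85.6], [704.9, -4.5], [596.3, -1.9], [598.6, 88.9]]
block front bottom slot [[609.4, 73.7], [607.8, 10.6], [680.1, 73.4], [678.6, 10.4]]
bar [[662.0, 41.2], [612.6, 42.2], [638.1, 48.8], [637.8, 33.7]]
spool [455.37297015 173.52214776] jar [538.58207577 302.9337783 ] tweez [[529.8, 117.7], [521.7, -5.6]] die [670.29544919 188.80344052]
```

Run:
```python
from h import *
ct=optics.capture("top");cs=optics.capture("scene")
o,d=ray(ct,131,243)
for z in (0,60,100,200,300,400,500,600,700):
    p=o+d*(z-o[2])/d[2]; print(z,p.round(0),proj(cs,p).round(0))
print([proj(cs,p).round() for p in [(215,479,231),(0,0,0),(0,0,300)]])
```

```text
0 [390. 370.   0.] [364. 195.]
60 [389. 352.  60.] [361. 178.]
100 [389. 341. 100.] [359. 166.]
200 [387. 312. 200.] [355. 135.]
300 [386. 283. 300.] [349. 100.]
400 [385. 254. 400.] [344.  63.]
500 [384. 225. 500.] [338.  21.]
600 [383. 196. 600.] [331. -24.]
700 [381. 168. 700.] [323. -75.]
[array([375., 112.]), array([229., 165.]), array([227.,  86.])]
```

Run:
```python
from h import *
ct=optics.capture("top");cs=optics.capture("scene")
for uv in [(180,243),(250,250),(340,254)]:
  o,d=ray(ct,*uv)
  for z in (50,150,250,350,450,550):
    p=o+d*(z-o[2])/d[2]; print(uv,z,p.round(0),proj(cs,p).round(0))
cv2.imwrite("pics/sc1.png",cv2.resize(cs["img"][0:260,0:400],(800,520),interpolation=cv2.INTER_CUBIC))
```

```text
(180, 243) 50 [386. 210.  50.] [318. 184.]
(180, 243) 150 [385. 193. 150.] [315. 153.]
(180, 243) 250 [384. 176. 250.] [312. 119.]
(180, 243) 350 [383. 158. 350.] [309.  82.]
(180, 243) 450 [382. 141. 450.] [305.  42.]
(180, 243) 550 [381. 124. 550.] [301.  -2.]
(250, 250) 50 [360.   3.  50.] [251. 187.]
(250, 250) 150 [361.   2. 150.] [251. 155.]
(250, 250) 250 [362.   2. 250.] [251. 120.]
(250, 250) 350 [363.   1. 350.] [251.  82.]
(250, 250) 450 [364.  -0. 450.] [251.  41.]
(250, 250) 550 [365.  -1. 550.] [251.  -4.]
(340, 254) 50 [ 341. -263.   50.] [159. 192.]
(340, 254) 150 [ 344. -242.  150.] [163. 158.]
(340, 254) 250 [ 346. -222.  250.] [168. 122.]
(340, 254) 350 [ 349. -202.  350.] [172.  83.]
(340, 254) 450 [ 352. -181.  450.] [178.  40.]
(340, 254) 550 [ 354. -161.  550.] [183.  -6.]
```

View pics/sc1.png

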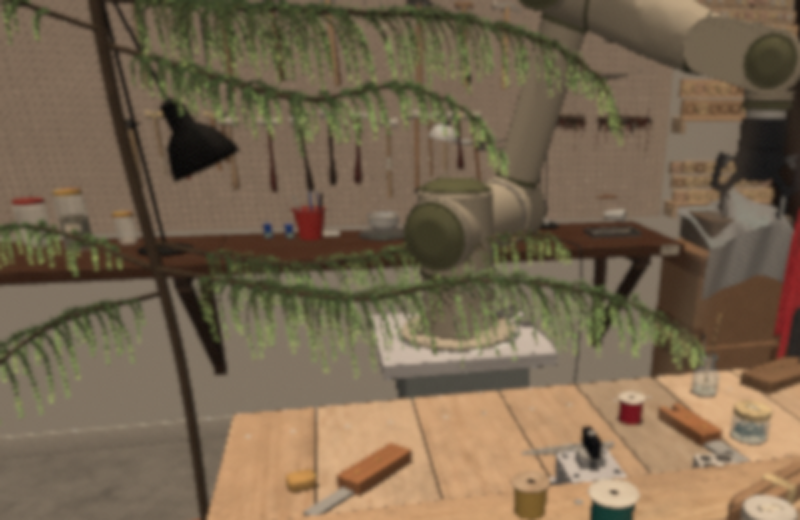

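The long fern branch hangs at x≈385, z≈65–190, so I will swing around its tip on the way to the collar, watching forces.

Request:
play_rows([
  [38,-6,0,0,0,0.08,1],
  [38,-6,0,0,0,0.08,1],
  [38,-6,0,0,0,0.08,1],
  [38,-6,0,0,0,0.08,1],
  [38,-6,0,0,0,0.08,1],
], grip_force=40)

```text
time_s: 0.82
eef_pos: [405.7, 448.8, 232.4]
ee_rot: [-0.001, -0.001, 1.0, 0.001]
force: [-0.3, 0.1, 1.3]
grip_width: 0.995
```

Request:
play_rows([
  [30,-20,-5,0,0,0,1],
  [26,-30,-5,0,0,0,1],
  [24,-30,-5,0,0,0,1],
  [24,-30,-5,0,0,0,1],
  [24,-30,-5,0,0,0,1],
])

```text
time_s: 1.23
eef_pos: [541.8, 304.6, 205.4]
ee_rot: [0.0, -0.005, 1.0, 0.001]
force: [0.6, 0.3, -0.3]
grip_width: 1.001
```

Request:
play_rows([
  [12,-37,-10,0,0,0,1],
  [12,-37,-10,0,0,0,1],
  [12,-37,-10,0,0,0,1],
  [12,-37,-10,0,0,0,1],
  [12,-37,-10,0,0,0,1],
])

```text
time_s: 1.65
eef_pos: [605.1, 112.9, 154.1]
ee_rot: [0.001, -0.005, 1.0, 0.002]
force: [0.7, 0.3, -0.1]
grip_width: 0.997
```

Request:
play_rows([
  [16,-34,0,0,0,-0.015,1],
  [16,-34,0,0,0,-0.015,0.3],
  [5,-8,0,0,0,0,-0.2],
  [0,0,0,0,0,0,-0.2],
  [0,0,0,0,0,0,-0.2],
])

```text
time_s: 2.07
eef_pos: [643.3, 25.0, 150.1]
ee_rot: [-0.001, 0.015, 1.0, 0.001]
force: [0.1, 0.0, 0.5]
grip_width: 0.453
```

Run:
```python
from h import *
s=sense();print(s["eef_pos"],s["ee_rot"],s["force"],s["grip_width"],s["joints"].round(2))
cs=optics.capture("scene");ct=optics.capture("top")
a=cs["img"][170:260,240:345]; b=ct["img"][120:200,190:280]
cv2.imwrite("pics/c2.png",np.hstack([cv2.resize(a,(400,400),interpolation=2),cv2.resize(b,(400,400),interpolation=2)]))
```

```text
[643.29400433  25.04710918 150.14094809] [-0.00136564  0.01482009  0.99988832  0.00135597] [0.07931521 0.02007682 0.49943213] 0.4532090351283161 [-0.14  0.64  1.21  0.    1.29 -1.69]
```

View pics/c2.png

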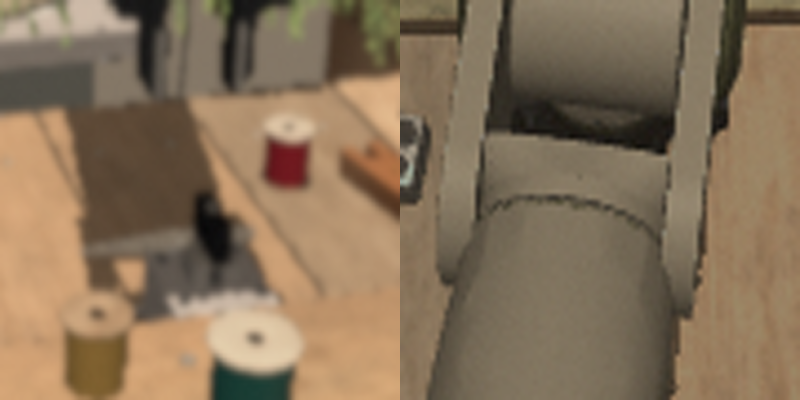

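The scene crop shows the open fingers above and slightly left (−y) of the black bar at crop (207,220), matching the lag in y. I'll cross-check the bar position from this view.

Run:
```python
from h import *
cs=optics.capture("scene")
for p in [(641,41.5,86),(620,41.5,86),(662,41.5,86),(641,41.5,62),(641,51.5,86)]: print(p,proj(cs,p).round(1))
h=cv2.cvtColor(cs["img"],cv2.COLOR_BGR2HSV)
m=cv2.inRange(h,(0,0,0),(180,255,45));sub=m[205:235,285:305]
ys,xs=np.nonzero(sub);print(xs.min()+285,xs.max()+285,ys.min()+205,ys.max()+205,xs.mean()+285,ys.mean()+205)
print(proj(cs,(641,41.5,74)))
```

```text
(641, 41.5, 86) [295.7 215.8]
(620, 41.5, 86) [292.6 211.9]
(662, 41.5, 86) [299.  219.9]
(641, 41.5, 62) [295.2 225.1]
(641, 51.5, 86) [299.9 215.4]
291 300 214 228 295.1521739130435 221.4673913043478
[295.44645147 220.49561157]
```

Request:
play_rows([
  [-2,9,-25,0,0,0,-0.2],
  [0,7.5,-20,0,0,0,-0.2],
  [0,0,0,0,0,0,-0.2],
])

```text
time_s: 2.47
eef_pos: [640.5, 47.8, 106.6]
ee_rot: [0.001, 0.011, 1.0, 0.001]
force: [-0.7, 1.0, -1.0]
grip_width: 0.403
```

Request:
play_rows([
  [0,-6,0,0,0,0.01,-0.2],
  [0,0,0,0,0,0,-0.2],
  [0,0,0,0,0,0,-0.2],
])

```text
time_s: 2.72
eef_pos: [640.4, 43.6, 108.9]
ee_rot: [0.002, 0.003, 1.0, 0.001]
force: [-0.6, 0.8, 0.2]
grip_width: 0.399
```

Request:
play_rows([
  [0,-1,-20,0,0,-0.01,-0.3],
  [0,-1,-15,0,0,0,-0.3],
  [0,0,0,0,0,0,-0.3],
  [0,0,0,0,0,0,-0.3],
])

```text
time_s: 3.05
eef_pos: [642.8, 40.5, 78.7]
ee_rot: [0.006, 0.009, 1.0, 0.001]
force: [0.1, -0.1, -0.2]
grip_width: 0.351
```

Request:
play_rows([
  [-1,1,-7,0,0,0,-0.3],
  [-1,0,-6,0,0,0,-0.3],
  [0,0,0,0,0,0,-0.3],
  [0,0,0,0,0,0,-0.3],
])

```text
time_s: 3.38
eef_pos: [642.1, 41.2, 68.2]
ee_rot: [0.008, 0.009, 1.0, 0.0]
force: [0.5, 0.1, 0.3]
grip_width: 0.348
```

Request:
play_rows([
  [0,0,0,0,0,0,-1],
  [0,0,0,0,0,0,-1],
  [0,0,0,0,0,0,-1],
  [0,0,0,0,0,0,-1],
  [0,0,0,0,0,0,-1],
], grip_force=60)

```text
time_s: 3.8
eef_pos: [642.2, 41.3, 68.8]
ee_rot: [0.009, 0.009, 1.0, 0.0]
force: [0.7, -0.3, -0.9]
grip_width: 0.137
```

Request:
play_rows([
  [0,0,5,0,0,0,-1],
  [0,0,5,0,0,0,-1],
  [0,0,4,0,0,0,-1],
  [0,0,1,0,0,0,-1],
  [0,0,0,0,0,0,-1],
])

```text
time_s: 4.22
eef_pos: [642.0, 41.3, 82.5]
ee_rot: [0.008, 0.009, 1.0, 0.001]
force: [2.2, -0.4, -9.8]
grip_width: 0.135
```

Request:
play_rows([
  [0,0,0.5,0,0,0.12,-1],
  [0,0,0,0,0,0.12,-1],
  [0,0,0,0,0,0.12,-1],
  [0,0,0,0,0,0.12,-1],
  [0,0,0,0,0,0.12,-1],
])

```text
time_s: 4.63
eef_pos: [642.0, 41.2, 81.5]
ee_rot: [0.007, -0.297, 0.955, 0.003]
force: [4.1, -0.2, -9.3]
grip_width: 0.141
```

Request:
play_rows([
  [0,0,0,0,0,0.12,-1],
  [0,0,0,0,0,0.1,-1],
  [0,0,0,0,0,0.05,-1],
  [0,0,0,0,0,0,-1],
])

```text
time_s: 4.97
eef_pos: [642.1, 41.2, 80.3]
ee_rot: [0.007, -0.431, 0.902, 0.004]
force: [3.1, -0.7, -5.5]
grip_width: 0.134
```

Request:
play_rows([
  [0,0,-1,0,0,0,-1],
  [0,0,0,0,0,0,-1],
  [0,0,0,0,0,0,-0.3],
  [0,0,0,0,0,0,-0.2],
  [0,0,0,0,0,0,-0.2],
])

```text
time_s: 5.38
eef_pos: [642.3, 41.2, 81.9]
ee_rot: [0.008, -0.428, 0.904, 0.004]
force: [-0.6, -0.1, -0.3]
grip_width: 0.4
```

Request:
play_rows([
  [0,0,15,0,0,0,-0.2],
  [0,0,30,0,0,0,-0.2],
  [0,0,30,0,0,0,-0.2],
  [-5,5,20,0,0,0,-0.2],
])

```text
time_s: 5.72
eef_pos: [634.9, 45.7, 176.4]
ee_rot: [0.004, -0.427, 0.904, 0.006]
force: [-0.5, -1.0, 0.6]
grip_width: 0.399
```

Run:
```python
from h import *
s=sense();print(s["eef_pos"],s["ee_rot"],s["force"],s["grip_width"],s["joints"].round(2))
cs=optics.capture("scene")
h=cv2.cvtColor(cs["img"],cv2.COLOR_BGR2HSV)
m=cv2.inRange(h,(0,0,0),(180,255,45));sub=m[198:235,280:310]
ys,xs=np.nonzero(sub);print(xs.min()+280,xs.max()+280,ys.min()+198,ys.max()+198,xs.mean()+280,ys.mean()+198)
print(proj(cs,(641,41.5,86)),proj(cs,(641,41.5,74)))
```

```text
[634.85989096  45.72755306 176.40724444] [ 0.00362427 -0.42688846  0.90427714  0.0059974 ] [-0.45602876 -1.01550594  0.56619069] 0.39933701654792886 [-0.12  0.6   1.21  0.01  1.33 -2.57]
287 304 211 222 295.3397435897436 216.57692307692307
[295.73913579 215.81261963] [295.44645147 220.49561157]
```

Request:
play_rows([
  [-20,32,0,0,0,-0.12,0.4],
  [-20,32,0,0,0,-0.12,0.4],
  [-20,32,0,0,0,-0.12,0.4],
  [-20,32,0,0,0,-0.12,0.4],
  [-20,32,0,0,0,-0.12,0.4],
])

```text
time_s: 6.18
eef_pos: [535.9, 204.4, 184.5]
ee_rot: [0.011, -0.132, 0.991, 0.0]
force: [1.3, 0.5, 0.5]
grip_width: 0.698
```

Request:
play_rows([
  [-14,20,-20,0,0,-0.05,0.4],
  [0,0,-20,0,0,0,0.4],
  [0,0,0,0,0,0,0.4],
  [0,0,0,0,0,0,0.4],
])

```text
time_s: 6.52
eef_pos: [517.3, 232.0, 146.6]
ee_rot: [0.013, -0.106, 0.994, 0.001]
force: [-0.3, -0.0, 0.4]
grip_width: 0.7
```

Request:
play_rows([
  [-6,6,-35,-0.005,0.026,-0.017,0.4],
  [-4,5,-35,0,0,0,0.4],
  [0,0,0,0,0,0,0.4],
  [0,0,0,0,0,0,0.4],
])

```text
time_s: 6.85
eef_pos: [511.6, 241.6, 80.7]
ee_rot: [0.004, -0.096, 0.995, -0.0]
force: [0.8, 0.1, 1.6]
grip_width: 0.699
```

Run:
```python
from h import *
s=sense();print(s["eef_pos"],s["ee_rot"],s["force"],s["grip_width"],s["joints"].round(2))
cs=optics.capture("scene");ct=optics.capture("top")
a=cs["img"][175:245,310:400]; b=ct["img"][150:235,135:235]
cv2.imwrite("pics/c3.png",np.hstack([cv2.resize(a,(450,400),interpolation=2),cv2.resize(b,(350,400),interpolation=2)]))
h=cv2.cvtColor(cs["img"],cv2.COLOR_BGR2HSV)
m=cv2.inRange(h,(0,0,0),(180,255,50));sub=m[198:235,280:310]
ys,xs=np.nonzero(sub);print(ys.mean()+198,proj(cs,s["eef_pos"]))
```

```text
[511.56950553 241.60884923  80.67617198] [ 4.36606802e-03 -9.63132451e-02  9.95341474e-01 -2.14770879e-04] [0.83184768 0.13207911 1.60765072] 0.6994651704571977 [ 0.23  0.55  1.56 -0.    1.02 -1.53]
216.6611570247934 [348.21979876 189.56697833]
```

View pics/c3.png

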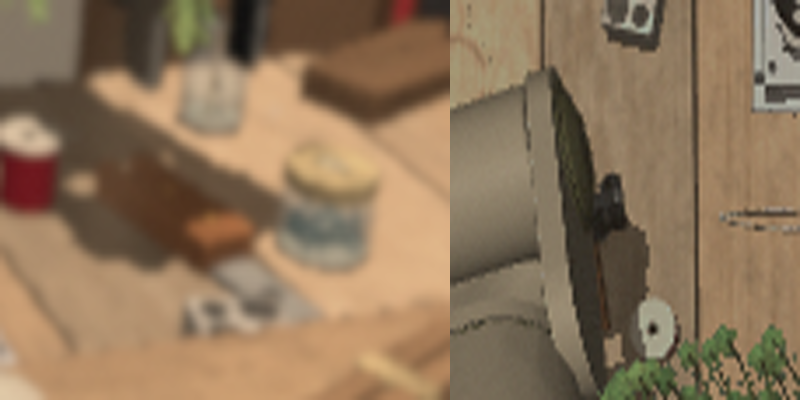

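The fingers are over the wood, with the jar and spool clear. Descending.

Request:
play_rows([
  [-2,1,-30,0,0.008,0,0.4],
  [-2,0,-25,0,0,0,0.4],
  [0,0,0,0,0,0,0.4],
  [0,0,0,0,0,0,0.4],
])

```text
time_s: 7.28
eef_pos: [513.9, 242.1, 34.2]
ee_rot: [0.008, -0.095, 0.995, 0.001]
force: [-0.3, 0.2, 1.3]
grip_width: 0.694
```

Request:
play_rows([
  [-6,0.5,-16,0,0.015,0,0.4],
  [-1,0,-10,0,0,0,0.4],
  [0,0,0,0,0,0,0.4],
  [0,0,0,0,0,0,0.4],
])

```text
time_s: 7.62
eef_pos: [509.5, 242.8, 11.4]
ee_rot: [0.004, -0.095, 0.995, 0.003]
force: [-0.3, -0.2, -0.6]
grip_width: 0.697
```

Request:
play_rows([
  [-2,0,-7,-0.006,0.008,0,0.4],
  [0,0,-1,0,0,0,0.4],
  [0,0,0,0,0,0,0.2],
])

```text
time_s: 7.87
eef_pos: [507.9, 243.0, 3.6]
ee_rot: [0.0, -0.095, 0.995, -0.0]
force: [0.7, -0.3, 0.5]
grip_width: 0.605
```

Request:
play_rows([
  [0,0,0,0,0,0,-0.2],
  [0,0,0,0,0,0,-1],
  [0,0,0,0,0,0,-1],
  [0,0,0,0,0,0,-1],
  [0,0,0,0,0,0,-1],
], grip_force=50)

```text
time_s: 8.28
eef_pos: [508.1, 243.1, 4.1]
ee_rot: [0.0, -0.095, 0.995, -0.0]
force: [0.2, 0.7, -1.2]
grip_width: 0.41
```

Request:
play_rows([
  [0,0,20,0,0,0,-1],
  [0,0,35,0,0,0,-1],
  [0,0,25,0,0,0,-1],
  [-2,-10,0,0,0,-0.03,-1],
  [-4,-30,0,0,0,-0.05,-1],
])

```text
time_s: 8.7
eef_pos: [500.1, 204.7, 85.3]
ee_rot: [-0.001, -0.056, 0.998, 0.0]
force: [1.4, 0.0, -2.0]
grip_width: 0.406
```

Request:
play_rows([
  [-4,-35,0,0,0,-0.05,-1],
  [-4,-35,0,0,0,-0.05,-1],
  [-4,-35,0,0,0,-0.03,-1],
  [-4,-25,0,0,0,0,-1],
  [0,0,0,0,0,0,-1],
])

```text
time_s: 9.12
eef_pos: [480.1, 65.8, 82.8]
ee_rot: [-0.002, 0.015, 1.0, -0.0]
force: [0.4, -0.7, -1.6]
grip_width: 0.406
```

Request:
play_rows([
  [2,-12,-15,0,-0.004,0.01,-1],
  [2,-8,-20,0,0,0,-1],
  [0,0,-8,0,0,0,-1],
  [0,0,0,0,0,0,-1],
  [0,0,0,0,0,0,-1],
])

```text
time_s: 9.53
eef_pos: [482.4, 43.9, 36.7]
ee_rot: [-0.001, 0.013, 1.0, 0.0]
force: [0.5, -0.2, -0.9]
grip_width: 0.406
```

Run:
```python
from h import *
s=sense();print(s["eef_pos"],s["ee_rot"],s["force"],s["grip_width"],s["joints"].round(2))
cs=optics.capture("scene");ct=optics.capture("top")
a=cs["img"][180:240,250:320]; b=ct["img"][135:215,195:275]
cv2.imwrite("pics/c4.png",np.hstack([cv2.resize(a,(400,400),interpolation=2),cv2.resize(b,(400,400),interpolation=2)]))
```

```text
[482.40603224  43.88979518  36.6809161 ] [-1.26134013e-03  1.34815532e-02  9.99908316e-01  1.24065220e-04] [ 0.45443507 -0.18089347 -0.87438021] 0.4063161743206573 [-0.15  0.48  1.83 -0.    0.83 -1.7 ]
```

View pics/c4.png

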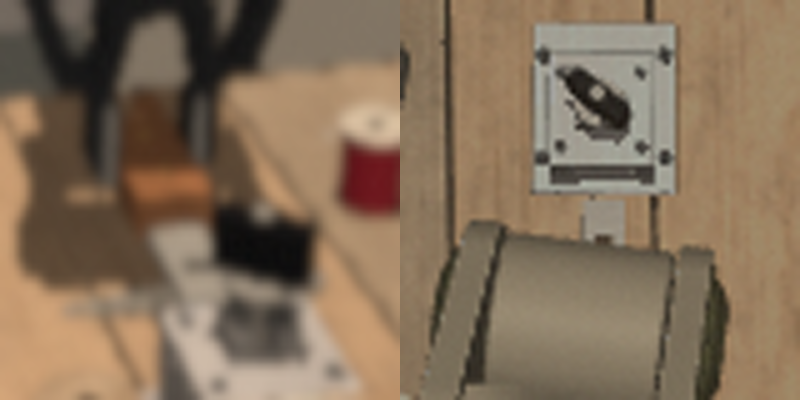

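The pictures show the tongue (crop 583–625, row 200) just in front of the slot band (550–655, row 173), with the collar turned and up. I'll quantify the lateral offset.

Run:
```python
from h import *
c=optics.capture("top");U=lambda x,y:(195+(x-400)/5-.4,135+y/5-.4)
for n,p,z in [("tipL",(583,203),37.6),("tipR",(626,203),37.6),("tL",(583,240),37.6),("tR",(626,240),37.6),("slotL",(550,173),46),("slotR",(655,173),46),("boltFL",(541,157),10),("boltFR",(665,157),10),("boltBL",(543,54),10),("boltBR",(665,54),10),("bar",(597,92),98)]:
    print(n,onz(c,*U(*p),z).round(1))
g=cv2.cvtColor(c["img"],cv2.COLOR_BGR2GRAY)
for v in (178,180,182): print(v,g[v,226:246])
for v in (170,):print(g[v,218:254])
```

```text
tipL [587.3  55.1]
tipR [586.6  28.9]
tL [564.5  55.6]
tR [563.8  29.4]
slotL [604.8  74.4]
slotR [603.2  10.7]
boltFL [621.6  82.1]
boltFR [619.7   4.7]
boltBL [687.2  79.7]
boltBR [685.3   3.2]
bar [642.5  42.7]
178 [131 133 134 134 135 109 142 144 142 144 142 144 142 140 128 133 127 132
 132  70]
180 [137 139 136 135 134 112 147 147 147 145 146 147 149 145 127 130 127 132
 131  71]
182 [ 96 117 114 131 127 108 144 143  71  75  76 108 145 143 124 132 128 132
 129  81]
[132 121 125 123 162 158 160  77  67  68  68  69  69  69  69  69  70  66
  69  69  69  68  70  67  71  68  60  74 162 159 160 158 107 133 126 132]
```

Request:
play_rows([
  [3,1,-4.5,0,-0.002,0,-1],
  [3,0.5,-1,0,0,0,-1],
  [0,0,0,0,0,0,-1],
  [0,0,0,0,0,0,-1],
])

```text
time_s: 10.02
eef_pos: [490.6, 46.8, 33.2]
ee_rot: [0.003, 0.012, 1.0, -0.0]
force: [-0.6, -0.6, -2.3]
grip_width: 0.409
```

Request:
play_rows([
  [2,-1.5,-1.5,0,0.006,0,-1],
  [0,0,0,0,0,0,-1],
  [0,0,0,0,0,0,-1],
])

```text
time_s: 10.27
eef_pos: [493.0, 45.3, 31.8]
ee_rot: [-0.0, 0.012, 1.0, -0.0]
force: [-0.8, 0.4, -0.6]
grip_width: 0.407
```

Tip is about 10 mm from the mouth. Advancing slowly.

Request:
play_rows([
  [6,-0.3,-0.3,0,0,0,-1],
  [6,-0.2,0,0,0,0,-1],
  [6,-0.2,0,0,0,0,-1],
  [0,0,0,0,0,0,-1],
])

```text
time_s: 10.6
eef_pos: [513.1, 44.3, 31.6]
ee_rot: [-0.0, 0.012, 1.0, -0.0]
force: [-0.2, 0.2, -1.6]
grip_width: 0.405
```

Request:
play_rows([
  [6,-0.2,0,0,0,0,-1],
  [6,-0.2,0,0,0,0,-1],
  [4,-0.1,0,0,0,0,-1],
  [0,0,0,0,0,0,-1],
])

```text
time_s: 10.93
eef_pos: [531.3, 43.7, 31.5]
ee_rot: [-0.0, 0.012, 1.0, -0.0]
force: [-0.2, 0.1, -2.2]
grip_width: 0.409
```

Request:
play_rows([
  [7,-0.2,0,0,0,0,-1],
  [7,-0.2,0,0,0,0,-1],
  [6,-0.1,0,0,0,0,-1],
  [0,0,0,0,0,0,-1],
])

```text
time_s: 11.27
eef_pos: [553.4, 43.2, 31.4]
ee_rot: [-0.0, 0.012, 1.0, -0.0]
force: [0.9, -0.0, -2.3]
grip_width: 0.407
```

Request:
play_rows([
  [4,-0.1,0,0,0,0,-1],
  [2,0,0,0,0,0,-1],
  [0,0,0,0,0,0,-1],
  [0,0,0,0,0,0,-1],
])

```text
time_s: 11.6
eef_pos: [560.0, 43.1, 31.2]
ee_rot: [-0.001, 0.012, 1.0, -0.0]
force: [-0.3, -0.2, -1.1]
grip_width: 0.403
```

Request:
play_rows([
  [2,0,0,0,0,0,-1],
  [2,0,0,0,0,0,-1],
  [0,0,0,0,0,0,-1],
  [0,0,0,0,0,0,-1],
])

```text
time_s: 11.93
eef_pos: [562.1, 43.3, 30.7]
ee_rot: [-0.003, 0.012, 1.0, -0.0]
force: [0.8, -0.0, -1.6]
grip_width: 0.41
```

Request:
play_rows([
  [2,0,0,0,0,0,-1],
  [2,0,0,0,0,0,-1],
  [2,0,0,0,0,0,-1],
])

```text
time_s: 12.18
eef_pos: [562.2, 43.5, 29.8]
ee_rot: [-0.012, 0.012, 1.0, 0.0]
force: [-13.3, -1.1, 8.5]
grip_width: 0.405
```

Stop contact (−13 N) occurs at the expected home x. I'll relax the tilt and check by picture before letting go.

Request:
play_rows([
  [0,0,1,0,-0.022,0,-1],
  [0.5,-0.3,0,0,0,0,-1],
  [0,0,0,0,0,0,-1],
  [0,0,0,0,0,0,-1],
])

```text
time_s: 12.52
eef_pos: [562.3, 43.3, 30.8]
ee_rot: [-0.001, 0.012, 1.0, 0.0]
force: [-2.4, 0.6, -1.7]
grip_width: 0.407
```

Run:
```python
from h import *
s=sense();print(s["eef_pos"],s["ee_rot"],s["force"],s["grip_width"])
cs=optics.capture("scene");ct=optics.capture("top")
a=cs["img"][180:240,250:320]; b=ct["img"][135:215,195:275]
cv2.imwrite("pics/c5.png",np.hstack([cv2.resize(a,(400,400),interpolation=2),cv2.resize(b,(400,400),interpolation=2)]))
```

```text
[562.25235875  43.32663173  30.84040607] [-1.36463874e-03  1.19870418e-02  9.99927188e-01  2.60520385e-04] [-2.39719807  0.64681489 -1.69640169] 0.407172176419662
```

View pics/c5.png

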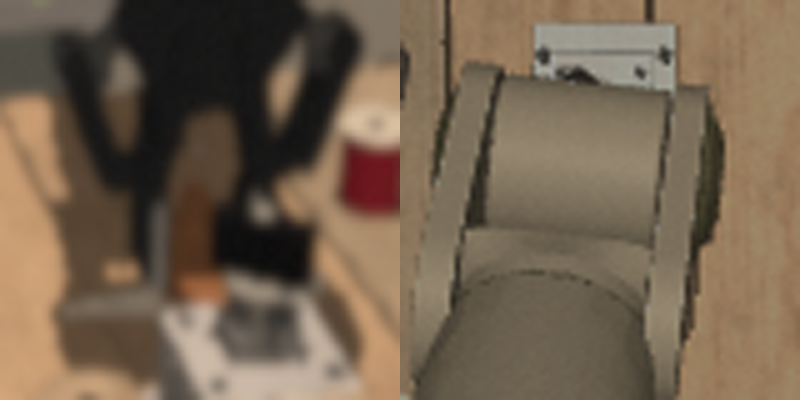

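The wood's front end (crop ~200,288) meets the block top, with no visible gap. Releasing and backing off upwards.

Request:
play_rows([
  [0,0,0,0,0,0,0],
  [0,0,0,0,0,0,0.3],
  [0,0,0,0,0,0,0.3],
  [0,0,0,0,0,0,0.3],
])

```text
time_s: 12.95
eef_pos: [564.0, 43.1, 31.6]
ee_rot: [0.001, 0.012, 1.0, 0.0]
force: [-0.3, 0.4, 0.2]
grip_width: 0.651
```

Request:
play_rows([
  [0,0,10,0,0,0,0.3],
  [0,0,20,0,0,0,0.3],
  [-10,0,30,0,0,0,0.3],
  [-20,0,35,0,0,0,0.3],
  [-30,20,20,0,0,0,0.3],
])

```text
time_s: 13.37
eef_pos: [503.8, 61.0, 148.9]
ee_rot: [-0.001, 0.014, 1.0, 0.0]
force: [0.7, 0.8, 1.9]
grip_width: 0.649
```

Request:
play_rows([
  [-30,30,0,0,0,0,0.3],
  [-20,35,0,0,0,0,0.3],
  [-5,35,0,0,0,0,0.3],
  [0,35,0,0,0,0,0.3],
])

```text
time_s: 13.7
eef_pos: [445.1, 197.4, 158.6]
ee_rot: [0.006, 0.017, 1.0, 0.0]
force: [0.5, -0.0, 0.2]
grip_width: 0.653
```

Run:
```python
from h import *
s=sense();print(s["eef_pos"],s["ee_rot"],s["force"],s["grip_width"])
cs=optics.capture("scene");ct=optics.capture("top")
a=cs["img"][180:240,250:320]; b=ct["img"][135:215,195:275]
cv2.imwrite("pics/c6.png",np.hstack([cv2.resize(a,(400,400),interpolation=2),cv2.resize(b,(400,400),interpolation=2)]))
```

```text
[445.12942699 197.41233892 158.55385335] [5.71051201e-03 1.72167444e-02 9.99835469e-01 8.87169365e-05] [ 0.49506777 -0.0080764   0.19523336] 0.6526631888378697
```

View pics/c6.png

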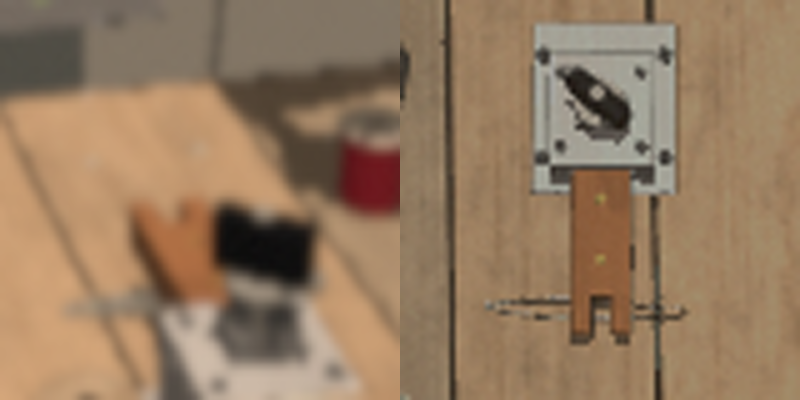

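The pin sits home and straight, with its shoulder edge against the block (crop row ~170), the collar still up and turned, and the tweezers in place. Going back to the collar.

Request:
play_rows([
  [36,-18,0,0,0,0.12,0],
  [36,-22,0,0,0,0.12,-0.2],
  [36,-25,0,0,0,0.12,-0.2],
  [36,-25,0,0,0,0.12,-0.2],
  [30,-25,0,0,0,0.12,-0.2],
])

```text
time_s: 14.22
eef_pos: [616.0, 88.3, 162.7]
ee_rot: [0.006, -0.294, 0.956, 0.002]
force: [0.3, 0.8, -0.2]
grip_width: 0.4
```

Request:
play_rows([
  [10,-20,-5,0,0,0.12,-0.2],
  [5,-10,-5,0,0,0.1,-0.2],
  [0,0,0,0,0,0,-0.2],
  [0,0,0,0,0,0,-0.2],
])

```text
time_s: 14.55
eef_pos: [636.6, 48.0, 153.6]
ee_rot: [0.007, -0.399, 0.917, 0.002]
force: [0.4, 0.0, 0.0]
grip_width: 0.404
```

Request:
play_rows([
  [3,-4,-15,0,0.012,0.065,-0.2],
  [2,-3,-20,0,0,0,-0.2],
  [0,0,-8,0,0,0,-0.2],
  [0,0,0,0,0,0,-0.2],
])

```text
time_s: 14.88
eef_pos: [640.8, 43.3, 113.2]
ee_rot: [0.003, -0.425, 0.905, 0.003]
force: [0.2, 0.6, 0.8]
grip_width: 0.399
```

Request:
play_rows([
  [1,-2,-12,0,0,0.01,-0.2],
  [0,0,-12,0,0,0,-0.2],
  [0,0,-5,0,0,0,-0.2],
  [0,0,0,0,0,0,-0.2],
])

```text
time_s: 15.22
eef_pos: [641.6, 43.2, 84.4]
ee_rot: [0.005, -0.429, 0.903, 0.003]
force: [0.1, 0.1, -0.1]
grip_width: 0.401
```

Request:
play_rows([
  [0.5,-2,-3,0,0,0,-0.2],
  [0,0,0,0,0,0,-0.2],
  [0,0,0,0,0,0,-0.2],
])

```text
time_s: 15.47
eef_pos: [642.3, 41.3, 81.6]
ee_rot: [0.005, -0.429, 0.903, 0.003]
force: [0.4, 1.0, 0.2]
grip_width: 0.398
```

Request:
play_rows([
  [0,0,0,0,0,0,-1],
  [0,0,0,0,0,0,-1],
  [0,0,0,0,0,0,-1],
  [0,0,0,0,0,0,-1],
], grip_force=60)

```text
time_s: 15.8
eef_pos: [642.5, 41.3, 82.4]
ee_rot: [0.005, -0.429, 0.903, 0.003]
force: [0.7, 0.4, -1.5]
grip_width: 0.136
```

Request:
play_rows([
  [0,0,2,0,0,0,-1],
  [0,0,1.5,0,0,0,-1],
  [0,0,0.5,0,0,0,-1],
])

```text
time_s: 16.05
eef_pos: [642.2, 41.4, 84.2]
ee_rot: [0.005, -0.429, 0.903, 0.003]
force: [3.6, -0.8, -9.8]
grip_width: 0.135
```

Request:
play_rows([
  [0,0,0.3,0,0,-0.12,-1],
  [0,0,0.3,0,0,-0.12,-1],
  [0,0,0.3,0,0,-0.12,-1],
  [0,0,0.3,0,0,-0.12,-1],
  [0,0,0.3,0,0,-0.12,-1],
])

```text
time_s: 16.47
eef_pos: [642.2, 41.3, 82.9]
ee_rot: [0.005, -0.133, 0.991, 0.002]
force: [2.4, -1.1, -9.6]
grip_width: 0.136
```

Request:
play_rows([
  [0,0,1.2,0,0,-0.1,-1],
  [0,0,0.8,0,0,-0.1,-1],
  [0,0,0.5,0,0,-0.05,-1],
  [0,0,0.3,0,0,0,-1],
])

```text
time_s: 16.8
eef_pos: [642.2, 41.2, 83.5]
ee_rot: [0.005, 0.001, 1.0, 0.001]
force: [3.4, 1.1, -9.7]
grip_width: 0.131
```

Request:
play_rows([
  [0,0,0.2,0,0,-0.025,-1],
  [0,0,-3,0,0,0,-1],
  [0,0,-4,0,0,0,-1],
  [0,0,-4,0,0,0,-1],
  [0,0,0,0,0,0,-1],
])

```text
time_s: 17.22
eef_pos: [642.3, 41.2, 71.2]
ee_rot: [0.005, 0.011, 1.0, 0.001]
force: [1.7, -0.1, -6.2]
grip_width: 0.137
```

The collar has dropped past 7 mm, so the pin is through the hole. Letting go.

Request:
play_rows([
  [0,0,-0.8,0,0,0,-1],
  [0,0,0,0,0,0,-0.6],
  [0,0,0,0,0,0,-0.2],
  [0,0,0,0,0,0,-0.2],
  [0,0,0,0,0,0,-0.2],
])

```text
time_s: 17.63
eef_pos: [643.0, 41.1, 73.3]
ee_rot: [0.006, 0.009, 1.0, 0.001]
force: [0.4, 0.2, -0.6]
grip_width: 0.4
```

Request:
play_rows([
  [0,0,10,0,0,0,-0.2],
  [0,0,30,0,0,0,-0.2],
  [0,0,40,0,0,0,-0.2],
  [-30,20,10,0,0,0,-0.2],
  [-35,20,0,0,0,0,-0.2],
])

```text
time_s: 18.05
eef_pos: [579.8, 78.3, 168.8]
ee_rot: [0.008, 0.012, 1.0, 0.001]
force: [-0.3, 0.8, 0.1]
grip_width: 0.404
```

Request:
play_rows([
  [-35,20,0,0,0,0,-0.2],
  [-35,25,0,0,0,0,-0.2],
  [-30,30,0,0,0,0,-0.2],
  [-20,35,0,0,0,0,-0.2],
  [0,20,0,0,0,0,-0.2],
])

```text
time_s: 18.47
eef_pos: [453.6, 209.3, 176.0]
ee_rot: [0.012, 0.013, 1.0, 0.001]
force: [-0.0, -0.2, 0.4]
grip_width: 0.398
```

Run:
```python
from h import *
s=sense();print(s["eef_pos"],s["force"],s["grip_width"],s["time_s"])
cs=optics.capture("scene");ct=optics.capture("top")
a=cs["img"][180:240,250:320]; b=ct["img"][135:215,195:275]
cv2.imwrite("pics/c7.png",np.hstack([cv2.resize(a,(400,400),interpolation=2),cv2.resize(b,(400,400),interpolation=2)]))
h=cv2.cvtColor(cs["img"],cv2.COLOR_BGR2HSV)
m=cv2.inRange(h,(0,0,0),(180,255,45));sub=m[205:235,285:305]
ys,xs=np.nonzero(sub);print(xs.mean()+285,ys.min()+205,ys.max()+205,ys.mean()+205)
```

```text
[453.60615993 209.29336041 175.99597147] [-0.03887515 -0.16501249  0.39738176] 0.3983019459360428 18.4667
295.6923076923077 216 228 222.41538461538462
```

View pics/c7.png

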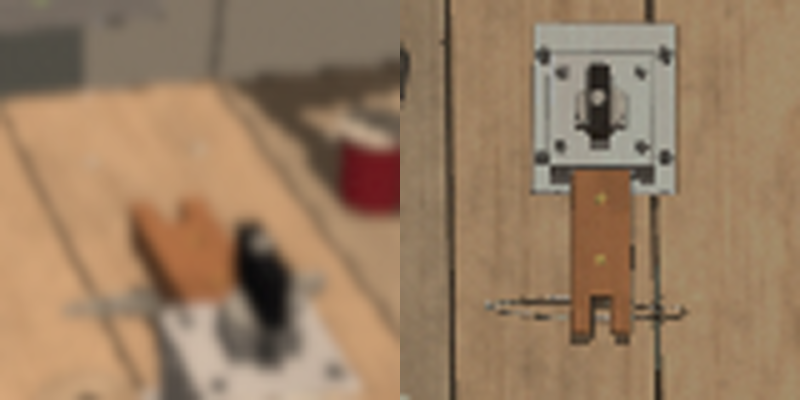

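The collar is in line with the slot and fully down: its bar centroid is at row 222, against 221.5 at the start and 216.6 when up. The pin is straight and against the block. Handing in.

```bash
python3 -c "
from rig import ctrl; print(ctrl.finish_job())"
```

```text
the job is handed in; nothing more can be done
None
```

The filing pin is in the holder and locked, and the job is handed in; the robot's clock stood at about 18.5 s of the 70 s allowed. No verdict came back, so success rests on my own checks below.

What I did:
- **Collar up:** I lifted it about 14 mm, turned it about 0.9 rad and left it resting on its teeth.
- **Pin in:** I gripped the pin by its wood and slid the tongue in until it met the stop, where the push reached about 13 N.
- **Collar back:** I turned it back to 0 and let it down, and it dropped past the 7 mm where it would stop if the hole were not under the lock pin.

Last checks:
- **Pin:** the final picture shows it straight, with its shoulder against the block.
- **Collar:** it is in line with the slot and as low as at the start. Its bar sits at image row 222.4, against 221.5 at the start and 216.6 when raised. The arm's height at the grip put the remaining lift at about 0.3 mm before I let go.
- **Arm:** it is clear and touching nothing, with forces near zero.
- **Bystanders:** the tweezers looked unmoved in the last picture. I did not look again at the plain pin, wax lump or flux bottle, which the gripper did not go near, or measure the jar, spool and die cube at the end.

No check failed. The shoulder met the stop about 1 mm before my estimate, within the 2 mm camera calibration.

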